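Zero the nut mill and lock its dial two notches open

TASK

Zero the nut mill after its cleaning. Pinch the two orange tabs of its dial to free the lock and, keeping them pinched, turn the dial clockwise until you just feel the burrs touch and rest there a moment, without forcing them together or wrenching the dial against its lock. Then turn it back counter-clockwise to the second notch from where they touched, let the tabs click out so that the dial is locked there, and leave everything else on the counter where it stands.

Things in the scene. Friction and masses are not known exactly. Their poses are not given: they have to be found in the camera images.
- mill: Cream table-top mill, 270 x 170 mm, screwed to the counter. Origin on the counter under the dial's axis; x points to its rear (motor housing and hopper, 201 mm tall, centred 112 mm behind the dial), y to its left, z up. The round aluminium head under the dial is 120 mm wide, its flat top 135 mm above the counter.
- dial_grip (a point): Point on the dial's upright axis, 31 mm above the head's top, at mid-height of the two tabs, where to pinch. The dial's black body is 58 mm long, 36 mm wide across the tabs, its top 49 mm above the head. Below lies the fixed steel ring, 75 mm wide, its top 10 mm above the head: fingertips must stay above that.
- dial (a joint): Dial angle (rad), 0 at the start, grows clockwise seen from above. Clockwise brings the burrs together. A notch at every multiple of 0.349 (20 degrees), with 0.03 of play each way; between notches the tabs stay pushed in. Free turning takes 0.05 N m; past the first touch of the burrs it stiffens: 0.12 N m more at 0.02 rad, 0.25 at 0.035, 0.4 at 0.055; 0.6 (reached at 0.075) forces them.
- tab_left (a joint): Orange tab on the mill's left (+y) side of the dial at dial = 0; turns with the dial. Value: how far it is pressed in (m), 0 out to 0.006 in. Flat, 24 mm wide, 30 mm tall, from 14 to 44 mm above the head's top. The outer faces of both tabs are 62 mm apart when out, 50 mm when right in. Spring: 3 N out, 7 N right in. Its pawl leaves its notch when pressed in over 4 mm; under 1.5 mm it is locked.
- tab_right (a joint): The other orange tab, opposite on the mill's right (-y) side at dial = 0, just the same. Both must be pressed in to free the dial. The line through the tabs passes the dial's axis; it runs along the mill's y axis at dial = 0 and turns clockwise with the dial.
- lock_ring: Fixed steel ring round the foot of the dial, 75 mm wide, 10 mm tall, with 18 notches inside that hold the pawls of the tabs. Origin on the dial's axis at the head's top, 135 mm above the counter. It must not be loaded with over 50 N.
- upper_burr: Upper burr, hidden in the head; origin at the centre of its lower face. The dial lowers it 0.25 mm per notch, finer than the readings of its height, so the touch must be felt in the torque on the dial.
- lower_burr: Lower burr, hidden in the head; origin at the centre of its upper face. How worn it is differs each time: the upper burr starts 0.57 to 1.0 mm above it, so they touch at a dial angle between 0.80 and 1.40 rad. It does not move.
- poppy_roll: Dark poppy-seed roll, 124 x 76 x 38 mm, lying loose to the right of the mill. Bystander. Origin at the centre of its underside.
- mug: White mug of coffee, 95 mm tall, near the counter's right front corner. Bystander. Origin at the centre of its underside.
- sugar_shaker: Small sugar shaker with a grey cap, 44 mm wide, 90 mm tall, on the right. Bystander. Origin at the centre of its underside.
- timer: Red baking timer with a white dial, 62 x 70 x 70 mm, to the left of the mill. Bystander. Origin at the centre of its underside.
- bench_scraper: Steel dough scraper with a black round grip, 92 x 112 x 19 mm, lying to the left of the mill. Bystander. Origin at the centre of its underside.
- feed_carrier: Carrier inside the head that the dial's screw drives down, 3 mm per notch; it works the upper burr through a 12 to 1 lever. Origin on the dial's axis. The bite of the burrs acts back on it: 12 N (0.1 N m at the dial) counts as touching, over 70 N (0.6 N m) as forced.

How it is judged:
On the way:
1. the dial is turned until the burrs touch (contact force between feed_carrier and anything else above 12 N), for 0.1 s.
At the end, for the whole second after the job is handed in: the dial stands still in the second notch back from the touch (burrs 0.175 to 0.54 mm apart, 0.7 to 2.15 notches), both tabs out in their notches (pressed in under 1.5 mm) (z of upper_burr in the frame of lower_burr between 0.000175 and 0.00054 m and value of joint each of tab_left, tab_right below 0.0015 m and velocity of joint dial between -0.05 and 0.05 rad/s).
It fails at once if the burrs are forced together (contact force between feed_carrier and anything else above 70 N).
It fails at once if the dial is wrenched against its lock, or the ring is pressed hard (contact force between lock_ring and anything else above 50 N).
It fails at once if something else on the counter is moved (distance of any of poppy_roll, mug, sugar_shaker, timer, bench_scraper from where it was at the start of the episode above 0.02 m).
It also fails if it takes over 58 s, if anything falls off the work surface, if the arm or the gripper's body presses on something with over 40 N, if the wrist force passes 120 N, or if a joint passes its speed limit or range.

ROBOT

A 6-joint arm with a two-finger parallel gripper is mounted at the origin on a cart in front of the work surface, level with it; the furniture and walls round the work are solid. World frame = base frame: x ahead of the robot, y to its left, z up, the work surface at z = 0. Lengths are in m, angles in rad, forces in N, time in s.
With the tool pointing down it reaches from about 0.35 to 0.975 m from the base axis. Payload 4.9 kg.
Tool frame: the origin (TCP) lies at the very end of the fingers, on their centre line; the grasp point (between the pads) lies 19 mm behind it (ctrl.grip_point_offset is the distance from the TCP to the grasp point, in m); z points along the fingers, y is the line along which they close (so a half turn about z gives the same grasp; the last joint's range is limited). The gripper opens to 85 mm and grips with 20 to 120 N. Pads are 22 mm wide; open, the fingers measure 114 mm over their backs; the gripper's body (76 mm by 85 mm) begins 54 mm behind the grasp point. The pads swing forward as they close: fully open they stand 13 mm farther back than shut.
Start: joints at [-1.458, 0.053, 1.613, -0, 1.476, -0.119], TCP at [0.144, -0.608, 0.231] pointing down, gripper open.
Joint ranges: [-3.01, 3.01], [-1.01, 2.22], [0.06, 2.58], [-1.02, 4.17], [0.09, 2.62], [-3.14, 3.14]. Speed limits (rad/s): [2.57, 2.57, 3.14, 3.14, 3.14, 3.14].

INTERFACE

Orientations are given as a rotation vector (axis times angle).
In Python, from station import ctrl gives the robot as it stands.
- The arm moves only by the tool send_rows, never from a script. Its argument "rows" is a list of rows, each a list of 3 entries, a list of its own where there are three numbers: the finger opening in cm, from 0 to 8.54, then the shift along the tool's x, y, z in cm, then the turn about the tool's z in degrees. A call has 1 to 10 rows; each row shifts and turns the commanded pose from where the row before left it, along the tool's axes as they then stand; what a row does not reach is not made up. A row lasts 1/8 s, in which the tool goes at most 62.5 mm and 10.7 degrees, less where a joint would pass 70% of its speed; a pose out of reach is approached as far as the arm can. A call with a gripper value outside its range is refused whole. The fingers move at their own pace and stop on an object; "newtons" is the grip in N (left out, the last holds). Time passes only in rows, so rows that do not move let the fingers close. It gives the time, the measured TCP pose, the force, the opening and the grip force at its end, in the units of the state.
- ctrl.get_obs(): the state, without advancing time (a new reading comes with each control period).
- ctrl.get_image(name): name is "scene" or "top" or "wrist"; returns a dict with "frame" (420x560x3 uint8, red, green, blue), "range_z" (420x560 float32, m along the optical axis (not along the pixel's ray), 0 where there is no reading), "fx", "fy", "cx", "cy" (pixels), "cam_to_world" (4x4, takes a point from camera to world coordinates). Camera axes: x right, y down, z forward; pixel columns grow to the right and rows downward; lengths in m; the calibration is good to about 2 mm. A picture is of the moment at which its call begins.
- ctrl.finish_job(): hands the job in; it is judged then, once.
The state is a dict: "t": time; "q": joint angles; "dq": joint speeds; "effort": joint torques, N m; "tool_pos": TCP position; "tool_rot": TCP orientation; "contact_force": force on the tool from outside, world axes, zero at the start; "wrist_torque": the same for the moment, N m; "opening": finger opening in m; "grip_force": force on a finger pad.
Only numpy, scipy, OpenCV 4.12 (cv2) and the standard library are available. Lean on these libraries where they do the work, as an engineer would, in place of code of your own. Each camera call takes 0.05 s, during which the arm holds its last target. There are 200 camera calls.

## Working session

There is one attempt and no reset: what is moved stays moved. The work goes in short steps, Python scripts to look and compute and a tool call to move; the robot and the scene stay as the last step left them, time stands still between calls to the robot, and variables do not carry over. Pictures are saved under pics/ and viewed, at most 10 in all, crops included, and the job is handed in when it is done.

Besides the shell and the picture viewer there is one more tool, called after "Call:" as name(argument=value, ...) on one line, values as JSON. send_rows: Moves the arm, as the interface text tells. Its arguments: {"type":"object","properties":{"rows":{"type":"array","items":{"type":"array"}},"newtons":{"type":"number"}},"required":["rows"]}

```bash
mkdir -p pics; ls
cat > h.py <<'E'
import numpy as np, cv2
from station import ctrl
def pts(im):
    z=im["range_z"]; v,u=np.mgrid[0:z.shape[0],0:z.shape[1]]
    P=np.stack([(u-im["cx"])/im["fx"]*z,(v-im["cy"])/im["fy"]*z,z,np.ones_like(z)],-1)
    W=(P@np.array(im["cam_to_world"]).T)[...,:3]; W[z<=0]=np.nan
    return W
def save(im,n): cv2.imwrite(n,im["frame"][...,::-1])
def orange(im):
    h=cv2.cvtColor(im["frame"],cv2.COLOR_RGB2HSV)
    return cv2.inRange(h,(5,150,100),(20,255,255))
E
python3 - <<'E'
from h import *
for n in("top","scene"):
    im=ctrl.get_image(n); save(im,f"pics/{n}0.png"); W=pts(im); m=orange(im)
    k,l,s,c=cv2.connectedComponentsWithStats(m)
    for i in range(1,k):
        if s[i,4]>15: p=W[l==i]; print(n,s[i],c[i],np.nanmean(p,0),np.nanmin(p,0),np.nanmax(p,0))
    print(np.array(im["cam_to_world"]).round(3).tolist(),im["fx"])
print(ctrl.get_obs())
E
```

```text
pics
top [  38    0  131  104 8745] [101.66289308  52.49822756] [1.00680593 0.54186216 0.08398719] [0.84642643 0.34249725 0.00149979] [1.18129349 0.75768699 0.11554016]
top [142   0  11  12  62] [147.87096774   3.79032258] [1.17083056 0.41038329 0.06553063] [1.15057519 0.39947587 0.05074026] [1.18299009 0.42483773 0.07732679]
top [180   0   4   5  17] [181.70588235   1.94117647] [1.17767647 0.30497025 0.06585958] [1.16979638 0.30057395 0.05965279] [1.18515352 0.31080248 0.0700425 ]
top [ 256    0  100  105 3409] [321.76444705  66.15048401] [ 0.97609652 -0.13267139  0.06708829] [ 0.86305363 -0.24244171  0.0015667 ] [1.22320686 0.07295401 0.12071523]
top [172  23   7   9  30] [175.43333333  26.7       ] [1.09543125 0.32171828 0.07177263] [1.0819472  0.31489808 0.03835804] [1.12476584 0.33225317 0.08068138]
top [32 33 11 14 94] [36.89361702 38.68085106] [1.04299771 0.73456664 0.09376871] [1.01739411 0.72085051 0.07873384] [1.06510698 0.7492248  0.10450104]
top [409  45  17  47 333] [420.31231231  66.33933934] [ 0.9719361  -0.4346673   0.08374069] [ 0.88829771 -0.44157827  0.03475174] [ 
[... 9131 characters left out ...]
0.0, 1.0]] 490.35011911610275
{'t': 0.1, 'q': array([-1.45797840e+00,  5.32809824e-02,  1.61415527e+00,  1.59795221e-05,
        1.47598819e+00, -1.19009255e-01]), 'dq': array([ 0.00244101, -0.00097709, -0.00344861,  0.002266  , -0.00233661,
        0.00274621]), 'effort': array([ 2.92647110e-04, -3.94904995e+01, -3.71365178e+01, -1.53100414e-04,
        3.91585272e-03,  3.83813685e-06]), 'tool_pos': array([ 0.14353339, -0.60772102,  0.23019292]), 'tool_rot': array([-3.11869196e+00, -3.63124146e-01, -3.38731123e-05]), 'contact_force': array([0.00993248, 0.1304161 , 0.23089072]), 'wrist_torque': array([-0.01186813,  0.0058246 ,  0.01243227]), 'grip_force': 0.0, 'opening': 0.08550868977094347}
```

View pics/top0.png

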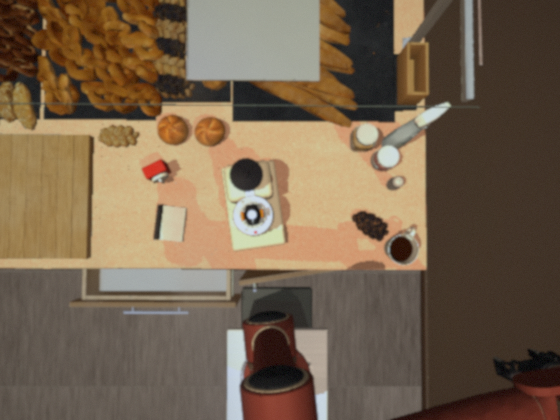

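View pics/scene0.png

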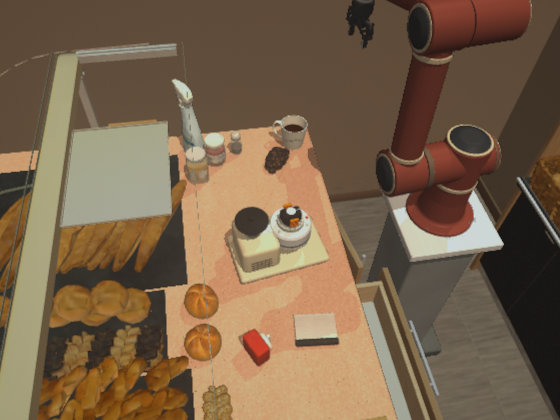

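The top picture shows the mill: the dial is at about (252,215), the hopper cap at (246,175), the roll at (370,225) and the mug at (402,248). The scene picture shows the orange tabs at about (287,205) and (294,222).

Run:
```python
from h import *
for n,(u0,v0,u1,v1) in(("top",(225,190,282,240)),("scene",(265,190,320,255))):
    im=ctrl.get_image(n); W=pts(im); h=cv2.cvtColor(im["frame"],cv2.COLOR_RGB2HSV)
    m=cv2.inRange(h,(3,110,80),(22,255,255)); b=np.zeros_like(m); b[v0:v1,u0:u1]=1
    ok=(b>0)&(W[...,2]>.14)
    k,l,s,c=cv2.connectedComponentsWithStats(((m>0)&ok).astype(np.uint8))
    for i in range(1,k):
        if s[i,4]>3: print(n,c[i].round(1),s[i,4],np.nanmedian(W[l==i],0).round(4))
    p=W[ok&(W[...,2]>.172)&(W[...,2]<.2)&(h[...,2]<90)]; print("dial dark top",len(p),p.mean(0),p.min(0),p.max(0))
    p=W[ok&(W[...,2]>.17)&(W[...,2]<.2)]; print("dial top",len(p),np.median(p,0),p.min(0),p.max(0))
    # head disc
    p=W[(b>0)&(W[...,2]>.125)&(W[...,2]<.145)]; print("head",len(p),p.mean(0),p.min(0),p.max(0))
    if n=="top":
        big=cv2.resize(im["frame"][185:245,220:285],None,fx=9,fy=9,interpolation=cv2.INTER_CUBIC); cv2.imwrite("pics/topc.png",big[...,::-1])
        c2=W[150:200,225:285].reshape(-1,3); c2=c2[c2[:,2]>.19]; print("cap",len(c2),c2.mean(0),c2.min(0),c2.max(0))
```

```text
top [261.  213.1] 33 [0.5143 0.0482 0.179 ]
top [242.6 215.5] 25 [0.5082 0.1002 0.1773]
dial dark top 114 [0.5111222  0.07364978 0.18110402] [0.48342851 0.05639847 0.17232207] [0.53643944 0.09317527 0.18743533]
dial top 316 [0.51110976 0.0757482  0.18226052] [0.48075501 0.0427682  0.17112025] [0.57755068 0.10650078 0.18887466]
head 1159 [0.52457443 0.07952773 0.13438541] [0.45217414 0.01811207 0.1250701 ] [0.58352029 0.14988861 0.14499441]
cap 299 [0.62018495 0.09022107 0.19259649] [0.57945217 0.05145139 0.19000285] [0.65725034 0.13674287 0.20625444]
scene [287.4 205.7] 30 [0.5161 0.0497 0.1761]
scene [293.7 221.9] 73 [0.5074 0.1043 0.1699]
dial dark top 170 [0.53005873 0.08581056 0.18031485] [0.48536153 0.06034418 0.17235523] [0.58964414 0.12277322 0.18997395]
dial top 338 [0.5157582  0.08382033 0.1801991 ] [0.48318733 0.04061574 0.1700126 ] [0.58990032 0.12440912 0.18997395]
head 927 [0.52846345 0.09910742 0.13326316] [0.45106183 0.02201555 0.12500953] [0.59428289 0.15233183 0.14499856]
```

View pics/topc.png

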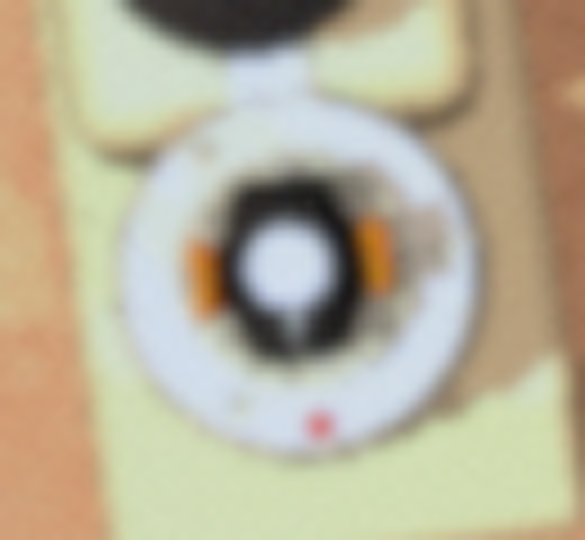

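Call:
send_rows(rows=[[8.5,[2,-2.2,-2],0],[8.5,[3.2,-3.6,-2],0],[8.5,[3.2,-3.6,-2],0],[8.5,[3.2,-3.6,-1],0],[8.5,[3.2,-3.6,-1],0],[8.5,[3.2,-3.6,0],0],[8.5,[3.2,-3.6,0],0],[8.5,[3.2,-3.6,0],0],[8.5,[3.2,-3.6,0],0],[8.5,[3.2,-3.6,0],0]], newtons=30)

```text
t: 1.45
tool_pos: [0.3642, -0.1993, 0.3112]
tool_rot: [3.12, 0.363, 0.001]
contact_force: [0.8, 0.1, 0.8]
opening: 0.0852
grip_force: 0.0
```

Call:
send_rows(rows=[[8.5,[3.2,-3.6,0],0],[8.5,[3.2,-3.6,0],0],[8.5,[3.2,-3.6,0],0],[8.5,[3.2,-3.6,0],0],[8.5,[3.2,-3.6,0],0],[8.5,[3.2,-3.6,0],0],[8.5,[0,0,0],-10],[8.5,[0,0,0],-10],[8.5,[0,0,0],-10],[8.5,[0,0,0],-10]])

```text
t: 2.7
tool_pos: [0.501, 0.0537, 0.311]
tool_rot: [-2.804, -1.417, 0.001]
contact_force: [-0.6, -0.3, 0.3]
opening: 0.0851
grip_force: 0.0
```

Call:
send_rows(rows=[[8.5,[0,0,0],-10.5],[8.5,[0,0,0],-10.5],[8.5,[0,0,0],-10.5],[8.5,[0,0,0],-10.5],[8.5,[0,0,0],-10.5],[8.5,[0,0,0],-10.5],[8.5,[0,0,0],-10.5],[8.5,[0,0,0],-10.5],[8.5,[0,0,0],-10.5],[8.5,[0,0,0],-10.5]])

```text
t: 3.95
tool_pos: [0.5009, 0.0536, 0.311]
tool_rot: [-0.582, -3.087, 0.0]
contact_force: [-0.4, -0.7, -0.6]
opening: 0.0852
grip_force: 0.0
```

Call:
send_rows(rows=[[8.5,[0,0,0],-10],[8.5,[0,0,0],-10],[8.5,[0,0,0],-8.5],[8.5,[0,0,0],0]])

```text
t: 4.45
tool_pos: [0.501, 0.0536, 0.3111]
tool_rot: [0.183, -3.136, -0.0]
contact_force: [-0.1, 0.9, 0.4]
opening: 0.0848
grip_force: 0.0
```

```bash
cat > meas.py <<'E'
from h import *
import sys
im=ctrl.get_image("wrist"); save(im,sys.argv[1]); W=pts(im); h=cv2.cvtColor(im["frame"],cv2.COLOR_RGB2HSV)
m=cv2.inRange(h,(3,130,80),(22,255,255))
m[(np.linalg.norm(W[...,:2]-[.511,.0745],axis=-1)>.045)|~(W[...,2]>.14)]=0
k,l,s,c=cv2.connectedComponentsWithStats(m)
for i in range(1,k):
    if s[i,4]<40: continue
    p=W[l==i]; t=p[p[:,2]>.176]
    if len(t)<6: print("side",c[i],s[i,4],np.median(p,0)); continue
    (cx,cy),(a,b),an=cv2.minAreaRect((t[:,:2]*1e3).astype(np.float32))
    e=np.linalg.svd(t[:,:2]-t[:,:2].mean(0),full_matrices=False)[2][0]
    print("tab",c[i].round(1),s[i,4],len(t),"ctr mm",round(cx,1),round(cy,1),"size",round(a,1),round(b,1),"z",np.median(t[:,2]).round(4),"long-axis deg",np.degrees(np.arctan2(e[1],e[0])).round(1))
o=ctrl.get_obs(); print(o["t"],o["tool_pos"],2*np.degrees(np.arctan2(o["tool_rot"][1],o["tool_rot"][0])),o["q"][5],ctrl.grip_point_offset)
E
python3 meas.py pics/w1.png
```

```text
tab [342.5 204.8] 312 245 ctr mm 506.5 99.4 size 23.6 6.2 z 0.1809 long-axis deg 8.4
tab [274.6 206.7] 327 259 ctr mm 514.4 45.4 size 23.4 7.3 z 0.181 long-axis deg 8.6
4.5 [0.50099577 0.05356514 0.31110496] -173.36363992424225 -1.7279076596252572 0.0187
```

View pics/w1.png

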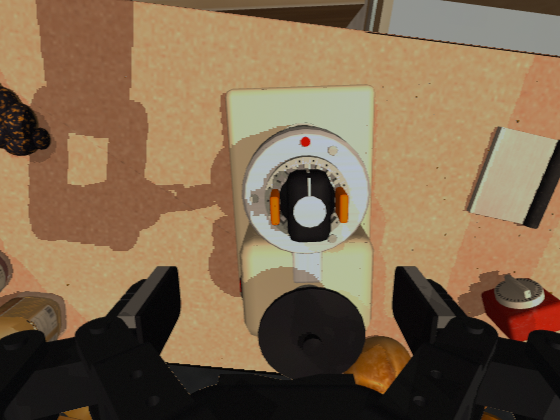

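The wrist picture shows the two tabs at (275,207) and (342,205). They give the axis at about (0.5105, 0.073) and the tab line at about 8.4°.

Call:
send_rows(rows=[[8.5,[-1.2,1.8,0],0],[8.5,[0,0,0],-1.7],[8.5,[0,0,3],0],[8.5,[0,0,3],0],[8.5,[0,0,2],0],[8.5,[0,0,0],0]])

```text
t: 5.25
tool_pos: [0.5098, 0.0726, 0.2294]
tool_rot: [0.231, -3.129, -0.0]
contact_force: [-1.1, 0.9, -0.3]
opening: 0.0854
grip_force: 0.0
```

```bash
python3 meas.py pics/w2.png
```

```text
tab [239.5 224.7] 640 481 ctr mm 514.4 45.6 size 23.7 7.2 z 0.181 long-axis deg 7.3
tab [333.9 225.7] 599 478 ctr mm 506.3 99.7 size 23.8 6.5 z 0.1809 long-axis deg 8.0
5.3 [0.51067632 0.07266401 0.23113277] -171.53549850571036 -1.721485479406281 0.0187
```

Call:
send_rows(rows=[[8.5,[0,0,3],0],[8.5,[0,0,3],0],[8.5,[0,0,1.5],0],[8.5,[0,0,0.6],0],[8.5,[0,0,0],0]])

```text
t: 5.92
tool_pos: [0.5115, 0.0728, 0.1512]
tool_rot: [-0.232, 3.132, -0.0]
contact_force: [0.0, -0.3, 0.2]
opening: 0.085
grip_force: 0.0
```

Call:
send_rows(rows=[[7,[0,0,0],0],[6.4,[0,0,0],0],[5.8,[0,0,0],0],[5.2,[0,0,0],0],[4.5,[0,0,0],0],[4.5,[0,0,0],0],[4.5,[0,0,0],0],[4.5,[0,0,0],0]], newtons=30)

```text
t: 6.92
tool_pos: [0.5117, 0.0732, 0.1525]
tool_rot: [-0.232, 3.131, 0.001]
contact_force: [-2.4, 1.7, 9.1]
opening: 0.048
grip_force: 31.3
```

```bash
cat > st.py <<'E'
from h import *
o=ctrl.get_obs(); print(round(o["t"],2),"pos",o["tool_pos"].round(4),"yaw",(2*np.degrees(np.arctan2(o["tool_rot"][1],o["tool_rot"][0]))).round(2),"F",o["contact_force"].round(2),"T",o["wrist_torque"].round(3),"eff6",o["effort"][5].round(3),o["opening"].round(4),o["grip_force"])
E
python3 st.py
```

```text
Traceback (most recent call last):
  File "st.py", line 2, in <module>
    o=ctrl.get_obs(); print(round(o["t"],2),"pos",o["tool_pos"].round(4),"yaw",(2*np.degrees(np.arctan2(o["tool_rot"][1],o["tool_rot"][0]))).round(2),"F",o["contact_force"].round(2),"T",o["wrist_torque"].round(3),"eff6",o["effort"][5].round(3),o["opening"].round(4),o["grip_force"])
                                                                                                                                                                                                                                                    ^^^^^^^^^^^^^^^^^^
AttributeError: 'float' object has no attribute 'round'
```

Call:
send_rows(rows=[[4.5,[0,0,-0.1],0],[4.5,[0,0,0],0],[4.5,[0,0,0],1],[4.5,[0,0,0],2],[4.5,[0,0,0],3],[4.5,[0,0,0],0]])

```text
t: 7.68
tool_pos: [0.5117, 0.073, 0.1525]
tool_rot: [-0.067, 3.139, 0.0]
contact_force: [-0.4, 1.0, 6.4]
opening: 0.048
grip_force: 31.1
```

```bash
sed -i 's/o\["opening"\].round(4)/round(o["opening"],4)/' st.py; python3 st.py
```

```text
7.67 pos [0.5117 0.073  0.1525] yaw 182.45 F [-0.42  1.02  6.44] T [ 0.151  0.148 -0.057] eff6 0.003 0.048 31.131028532981873
```

Call:
send_rows(rows=[[4.5,[0,0,0],4],[4.5,[0,0,0],4],[4.5,[0,0,0],4],[4.5,[0,0,0],4]])

```text
t: 8.18
tool_pos: [0.5116, 0.0724, 0.1525]
tool_rot: [0.373, 3.117, -0.001]
contact_force: [-0.6, -1.6, 6.0]
opening: 0.0483
grip_force: 31.2
```

```bash
python3 st.py
```

```text
8.18 pos [0.5116 0.0724 0.1525] yaw 166.35 F [-0.62 -1.61  5.96] T [-0.115  0.145  0.05 ] eff6 -0.407 0.0483 31.154481768608093
```

Call:
send_rows(rows=[[4.5,[0,0,0],4],[4.5,[0,0,0],4],[4.5,[0,0,0],4],[4.5,[0,0,0],4],[4.5,[0,0,0],0],[4.5,[0,0,0],0]])

```text
t: 8.93
tool_pos: [0.5115, 0.0719, 0.1525]
tool_rot: [0.8, 3.036, -0.003]
contact_force: [-1.9, -2.1, 6.2]
opening: 0.0481
grip_force: 31.2
```

```bash
python3 st.py; python3 meas.py pics/w3.png
```

```text
8.93 pos [0.5115 0.0719 0.1525] yaw 150.46 F [-1.92 -2.15  6.18] T [-0.37   0.286 -0.023] eff6 -0.061 0.0481 31.164860129356384
tab [228.6 286.7] 1454 1169 ctr mm 500.1 54.2 size 7.6 24.6 z 0.1809 long-axis deg -29.5
tab [343.5 286.7] 1403 1118 ctr mm 517.7 93.2 size 7.0 32.4 z 0.181 long-axis deg -29.9
8.975 [0.51145731 0.0719032  0.15253272] 150.4565398289575 -1.0580154838606681 0.0187
```

View pics/w3.png

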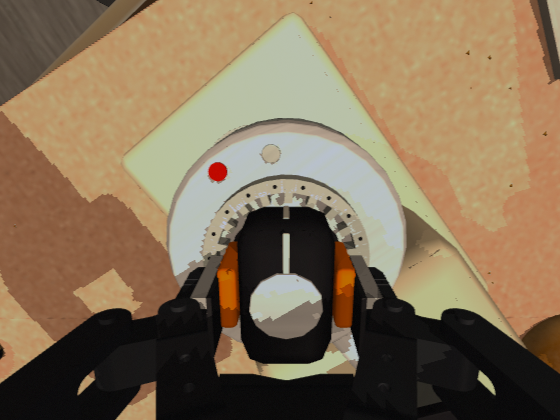

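The wrist picture shows the tabs held between the pads at (229,287) and (343,287). The dial follows the tool and stands at about 38°. I'll creep on in small steps from here.

Call:
send_rows(rows=[[4.5,[0,0,0],2],[4.5,[0,0,0],2],[4.5,[0,0,0],1],[4.5,[0,0,0],0]])

```text
t: 9.48
tool_pos: [0.5114, 0.0718, 0.1526]
tool_rot: [0.932, 2.998, -0.003]
contact_force: [-2.1, -3.4, 7.1]
opening: 0.0481
grip_force: 31.2
```

```bash
cat > tq.py <<'E'
from h import *
T=[];
for i in range(4):
    o=ctrl.get_obs(); T.append(o["wrist_torque"][2]); 
    if i<3: ctrl.get_image("wrist")
y=(2*np.degrees(np.arctan2(o["tool_rot"][1],o["tool_rot"][0])))%360
print(round(o["t"],2),"dial",round(188.46-y,2),"Tz",np.round(T,3),"mean",round(np.mean(T),3),"e6",round(o["effort"][5],3),"F",o["contact_force"].round(1),"op",round(o["opening"],4),"z",o["tool_pos"].round(4))
E
python3 tq.py
```

```text
9.62 dial 43.0 Tz [ 0.006 -0.094 -0.135 -0.078] mean -0.075 e6 -0.061 F [-2.2 -4.4  6.9] op 0.0478 z [0.5114 0.0718 0.1525]
```

Call:
send_rows(rows=[[4.5,[0,0,0],1],[4.5,[0,0,0],1]])

```text
t: 9.88
tool_pos: [0.5113, 0.0717, 0.1525]
tool_rot: [0.985, 2.982, -0.003]
contact_force: [-2.3, -3.5, 6.8]
opening: 0.048
grip_force: 31.2
```

```bash
python3 tq.py
```

```text
10.03 dial 45.0 Tz [ 0.045 -0.046 -0.037 -0.042] mean -0.02 e6 -0.051 F [-1.2 -3.4  6.7] op 0.0482 z [0.5113 0.0717 0.1526]
```

```bash
sed -i 's/^T=\[\];/T=[];E=[]/; s/T.append(o\["wrist_torque"\]\[2\]);/T.append(o["wrist_torque"][2]);E.append(o["effort"][5])/; s/"e6",round(o\["effort"\]\[5\],3)/"e6",np.round(E,3)/' tq.py; python3 tq.py
```

```text
10.18 dial 45.01 Tz [-0.042 -0.06  -0.063 -0.076] mean -0.06 e6 [-0.051 -0.059 -0.06  -0.06 ] F [-2.2 -3.4  6.8] op 0.0481 z [0.5113 0.0717 0.1525]
```

Call:
send_rows(rows=[[4.5,[0,0,0],1],[4.5,[0,0,0],0.5]])

```text
t: 10.42
tool_pos: [0.5113, 0.0717, 0.1525]
tool_rot: [1.023, 2.969, -0.004]
contact_force: [-2.9, -3.7, 6.3]
opening: 0.0482
grip_force: 31.2
```

```bash
python3 tq.py
```

```text
10.57 dial 46.5 Tz [ 0.043 -0.006 -0.002 -0.046] mean -0.003 e6 [-0.001  0.024 -0.003 -0.025] F [-3.1 -3.8  7.2] op 0.0483 z [0.5113 0.0717 0.1525]
```

Call:
send_rows(rows=[[4.5,[0,0,0],1],[4.5,[0,0,0],0.5]])

```text
t: 10.82
tool_pos: [0.5113, 0.0716, 0.1525]
tool_rot: [1.062, 2.955, -0.004]
contact_force: [-3.6, -3.8, 7.8]
opening: 0.0481
grip_force: 31.2
```

```bash
python3 tq.py
```

```text
10.97 dial 48.0 Tz [ 0.084 -0.028 -0.04  -0.065] mean -0.012 e6 [-0.     0.024 -0.002 -0.025] F [-2.5 -2.9  7.3] op 0.048 z [0.5113 0.0716 0.1526]
```

Call:
send_rows(rows=[[4.5,[0,0,0],1],[4.5,[0,0,0],0.5]])

```text
t: 11.22
tool_pos: [0.5112, 0.0716, 0.1525]
tool_rot: [1.101, 2.941, -0.004]
contact_force: [-2.9, -4.4, 7.7]
opening: 0.048
grip_force: 31.2
```

```bash
python3 tq.py
```

```text
11.38 dial 49.49 Tz [ 0.075  0.021  0.035 -0.004] mean 0.032 e6 [ 0.     0.025 -0.002 -0.024] F [-3.4 -3.3  7.5] op 0.0481 z [0.5112 0.0716 0.1526]
```

Call:
send_rows(rows=[[4.5,[0,0,0],1],[4.5,[0,0,0],0.5]])

```text
t: 11.62
tool_pos: [0.5112, 0.0716, 0.1525]
tool_rot: [1.139, 2.926, -0.004]
contact_force: [-4.0, -3.5, 6.9]
opening: 0.0477
grip_force: 31.2
```

```bash
python3 tq.py
```

```text
11.78 dial 51.0 Tz [ 0.01  -0.021  0.026 -0.028] mean -0.003 e6 [ 0.     0.025 -0.001 -0.024] F [-3.3 -4.   7.7] op 0.0484 z [0.5112 0.0716 0.1526]
```

Call:
send_rows(rows=[[4.5,[0,0,0],1],[4.5,[0,0,0],0.5]])

```text
t: 12.02
tool_pos: [0.5112, 0.0715, 0.1525]
tool_rot: [1.177, 2.911, -0.004]
contact_force: [-3.1, -5.0, 8.0]
opening: 0.0479
grip_force: 31.2
```

```bash
python3 tq.py
```

```text
12.18 dial 52.5 Tz [ 0.052  0.025 -0.058 -0.06 ] mean -0.01 e6 [ 0.001  0.026 -0.001 -0.024] F [-3.2 -3.9  7.2] op 0.0483 z [0.5112 0.0715 0.1526]
```

Call:
send_rows(rows=[[4.5,[0,0,0],1],[4.5,[0,0,0],0.5]])

```text
t: 12.42
tool_pos: [0.5112, 0.0715, 0.1526]
tool_rot: [1.215, 2.895, -0.004]
contact_force: [-2.6, -3.7, 8.2]
opening: 0.0479
grip_force: 31.2
```

```bash
python3 tq.py
```

```text
12.57 dial 54.0 Tz [ 0.058 -0.003 -0.002 -0.057] mean -0.001 e6 [ 0.001  0.026 -0.001 -0.023] F [-3.9 -5.1  7.3] op 0.0478 z [0.5111 0.0715 0.1525]
```

Call:
send_rows(rows=[[4.5,[0,0,0],1],[4.5,[0,0,0],0.5]])

```text
t: 12.82
tool_pos: [0.5111, 0.0715, 0.1525]
tool_rot: [1.253, 2.879, -0.005]
contact_force: [-3.6, -3.5, 7.9]
opening: 0.0483
grip_force: 31.2
```

```bash
python3 tq.py
```

```text
12.97 dial 55.5 Tz [ 0.005 -0.033 -0.022 -0.   ] mean -0.013 e6 [ 0.002  0.026 -0.    -0.023] F [-3.3 -5.2  7.7] op 0.0481 z [0.5111 0.0715 0.1525]
```

Call:
send_rows(rows=[[4.5,[0,0,0],1],[4.5,[0,0,0],0.5]])

```text
t: 13.22
tool_pos: [0.5111, 0.0714, 0.1525]
tool_rot: [1.291, 2.863, -0.005]
contact_force: [-4.6, -4.9, 8.1]
opening: 0.0479
grip_force: 31.2
```

```bash
python3 tq.py
```

```text
13.38 dial 57.0 Tz [ 0.041 -0.024 -0.002  0.055] mean 0.017 e6 [ 0.002  0.027  0.    -0.022] F [-3.8 -4.2  7.4] op 0.0479 z [0.5111 0.0714 0.1525]
```

Call:
send_rows(rows=[[4.5,[0,0,0],1],[4.5,[0,0,0],0.5]])

```text
t: 13.62
tool_pos: [0.511, 0.0714, 0.1525]
tool_rot: [1.328, 2.845, -0.005]
contact_force: [-3.9, -4.8, 8.7]
opening: 0.0482
grip_force: 31.2
```

```bash
python3 tq.py
```

```text
13.78 dial 58.5 Tz [ 0.045 -0.041 -0.005 -0.029] mean -0.008 e6 [ 0.002  0.027  0.    -0.022] F [-4.  -4.   7.8] op 0.048 z [0.511  0.0714 0.1525]
```

Call:
send_rows(rows=[[4.5,[0,0,0],1],[4.5,[0,0,0],0.5]])

```text
t: 14.02
tool_pos: [0.511, 0.0713, 0.1525]
tool_rot: [1.365, 2.828, -0.005]
contact_force: [-5.0, -5.3, 8.6]
opening: 0.0481
grip_force: 31.2
```

```bash
python3 tq.py
```

```text
14.18 dial 60.0 Tz [ 0.055 -0.005  0.02  -0.039] mean 0.008 e6 [ 0.003  0.027  0.001 -0.022] F [-4.3 -4.9  8. ] op 0.0478 z [0.511  0.0713 0.1525]
```

Call:
send_rows(rows=[[4.5,[0,0,0],1],[4.5,[0,0,0],0.5]])

```text
t: 14.42
tool_pos: [0.5109, 0.0713, 0.1525]
tool_rot: [1.402, 2.81, -0.005]
contact_force: [-4.9, -5.5, 8.5]
opening: 0.0483
grip_force: 31.2
```

```bash
python3 tq.py
```

```text
14.57 dial 61.5 Tz [ 0.1   -0.019 -0.006 -0.057] mean 0.005 e6 [ 0.003  0.028  0.001 -0.021] F [-5.  -4.5  8.2] op 0.0483 z [0.511  0.0713 0.1525]
```

Call:
send_rows(rows=[[4.5,[0,0,0],1],[4.5,[0,0,0],0.5]])

```text
t: 14.82
tool_pos: [0.5109, 0.0713, 0.1525]
tool_rot: [1.439, 2.791, -0.005]
contact_force: [-4.3, -4.2, 8.4]
opening: 0.048
grip_force: 31.2
```

```bash
python3 tq.py
```

```text
14.97 dial 63.0 Tz [ 0.031  0.02  -0.036 -0.023] mean -0.002 e6 [ 0.003  0.028  0.002 -0.021] F [-4.1 -5.   9. ] op 0.048 z [0.5109 0.0713 0.1525]
```

Call:
send_rows(rows=[[4.5,[0,0,0],1],[4.5,[0,0,0],0.5]])

```text
t: 15.22
tool_pos: [0.5109, 0.0712, 0.1525]
tool_rot: [1.475, 2.772, -0.006]
contact_force: [-4.9, -5.9, 8.5]
opening: 0.0483
grip_force: 31.2
```

```bash
python3 tq.py
```

```text
15.38 dial 64.5 Tz [ 0.04   0.009 -0.003 -0.023] mean 0.006 e6 [ 0.004  0.029  0.002 -0.021] F [-4.7 -5.6  8.8] op 0.0481 z [0.5109 0.0713 0.1525]
```

Call:
send_rows(rows=[[4.5,[0,0,0],1],[4.5,[0,0,0],0.5]])

```text
t: 15.62
tool_pos: [0.5108, 0.0712, 0.1525]
tool_rot: [1.511, 2.753, -0.006]
contact_force: [-4.8, -5.0, 9.4]
opening: 0.0481
grip_force: 31.3
```

```bash
python3 tq.py
```

```text
15.78 dial 66.0 Tz [-0.     0.031 -0.02  -0.051] mean -0.01 e6 [ 0.004  0.029  0.002 -0.02 ] F [-4.8 -6.3  7.9] op 0.0479 z [0.5108 0.0712 0.1525]
```

Call:
send_rows(rows=[[4.5,[0,0,0],1],[4.5,[0,0,0],0.5]])

```text
t: 16.02
tool_pos: [0.5108, 0.0712, 0.1525]
tool_rot: [1.547, 2.733, -0.006]
contact_force: [-5.4, -5.2, 8.6]
opening: 0.0483
grip_force: 31.3
```

```bash
python3 tq.py
```

```text
16.18 dial 67.5 Tz [ 0.019  0.01  -0.023  0.018] mean 0.006 e6 [ 0.004  0.029  0.003 -0.02 ] F [-4.6 -5.3  9.2] op 0.0479 z [0.5108 0.0712 0.1525]
```

Call:
send_rows(rows=[[4.5,[0,0,0],1],[4.5,[0,0,0],0.5]])

```text
t: 16.42
tool_pos: [0.5107, 0.0712, 0.1525]
tool_rot: [1.583, 2.712, -0.006]
contact_force: [-4.9, -5.1, 9.2]
opening: 0.048
grip_force: 31.3
```

```bash
python3 tq.py
```

```text
16.57 dial 69.0 Tz [ 0.124 -0.019 -0.046  0.003] mean 0.015 e6 [ 0.013  0.039  0.011 -0.011] F [-4.8 -5.7  8.6] op 0.048 z [0.5108 0.0712 0.1525]
```

Call:
send_rows(rows=[[4.5,[0,0,0],0.5],[4.5,[0,0,0],0.2]])

```text
t: 16.82
tool_pos: [0.5107, 0.0712, 0.1525]
tool_rot: [1.599, 2.703, -0.006]
contact_force: [-4.7, -6.0, 7.4]
opening: 0.048
grip_force: 31.3
```

```bash
python3 tq.py
```

```text
16.98 dial 69.68 Tz [0.071 0.086 0.073 0.067] mean 0.075 e6 [0.079 0.088 0.072 0.063] F [-5.2 -4.5  8.7] op 0.048 z [0.5107 0.0711 0.1525]
```

Call:
send_rows(rows=[[4.5,[0,0,0],0.5],[4.5,[0,0,0],0.2]])

```text
t: 17.23
tool_pos: [0.5107, 0.0712, 0.1525]
tool_rot: [1.615, 2.693, -0.006]
contact_force: [-5.2, -5.7, 8.8]
opening: 0.0483
grip_force: 31.3
```

```bash
python3 tq.py
```

```text
17.38 dial 70.37 Tz [0.149 0.158 0.124 0.114] mean 0.136 e6 [0.137 0.147 0.13  0.121] F [-5.3 -5.6  8.1] op 0.0478 z [0.5107 0.0712 0.1525]
```

Call:
send_rows(rows=[[4.5,[0,0,0],0.4],[4.5,[0,0,0],0.2],[4.5,[0,0,0],0],[4.5,[0,0,0],0]])

```text
t: 17.88
tool_pos: [0.5107, 0.0711, 0.1525]
tool_rot: [1.629, 2.685, -0.006]
contact_force: [-5.2, -4.9, 8.4]
opening: 0.048
grip_force: 31.3
```

```bash
python3 tq.py
```

```text
18.02 dial 70.96 Tz [0.178 0.141 0.168 0.206] mean 0.173 e6 [0.182 0.182 0.182 0.182] F [-5.6 -5.7  8.9] op 0.0482 z [0.5107 0.0712 0.1525]
```

Call:
send_rows(rows=[[4.5,[0,0,0],-3],[4.5,[0,0,0],-4],[4.5,[0,0,0],-4],[4.5,[0,0,0],-4],[4.5,[0,0,0],-4],[4.5,[0,0,0],-4],[4.5,[0,0,0],-4],[4.5,[0,0,0],-3],[4.5,[0,0,0],-0.6],[4.5,[0,0,0],0]])

```text
t: 19.27
tool_pos: [0.5114, 0.0719, 0.1525]
tool_rot: [0.863, 3.019, -0.003]
contact_force: [-1.9, -3.7, 6.9]
opening: 0.0483
grip_force: 31.2
```

```bash
python3 tq.py; python3 meas.py pics/w4.png
```

```text
19.43 dial 40.39 Tz [0.016 0.046 0.01  0.045] mean 0.029 e6 [0.019 0.029 0.03  0.029] F [-2.  -2.9  6.3] op 0.048 z [0.5114 0.0719 0.1525]
tab [343.4 286.4] 1417 1129 ctr mm 518.9 92.6 size 6.9 31.5 z 0.181 long-axis deg -32.1
tab [228.5 286.9] 1444 1163 ctr mm 499.3 55.0 size 7.1 24.2 z 0.181 long-axis deg -31.9
19.475 [0.51139315 0.07187319 0.15251593] 148.07848396856332 -1.0164192034066653 0.0187
```

Call:
send_rows(rows=[[4.5,[0,0,0],-0.4],[4.5,[0,0,0],0],[5.2,[0,0,0],0],[5.6,[0,0,0],0],[6.0,[0,0,0],0],[6.5,[0,0,0],0],[7.2,[0,0,0],0],[7.2,[0,0,0],0]])

```text
t: 20.48
tool_pos: [0.5106, 0.0732, 0.1512]
tool_rot: [-0.853, -3.023, -0.0]
contact_force: [-0.4, -0.6, -0.1]
opening: 0.0722
grip_force: 0.0
```

```bash
python3 tq.py; python3 meas.py pics/w5.png
```

```text
20.62 dial 39.97 Tz [-0.048 -0.008 -0.062  0.023] mean -0.024 e6 [0. 0. 0. 0.] F [0.4 0.  0.6] op 0.0719 z [0.5108 0.073  0.1513]
tab [212.9 286.8] 2078 1235 ctr mm 496.2 49.5 size 7.4 24.3 z 0.1809 long-axis deg -32.2
tab [358.  288.5] 1625 1181 ctr mm 525.0 96.2 size 7.1 24.5 z 0.181 long-axis deg -31.1
20.675 [0.51081686 0.07298564 0.15130572] -211.51365515269111 -1.0232857560294752 0.0187
```

View pics/w5.png

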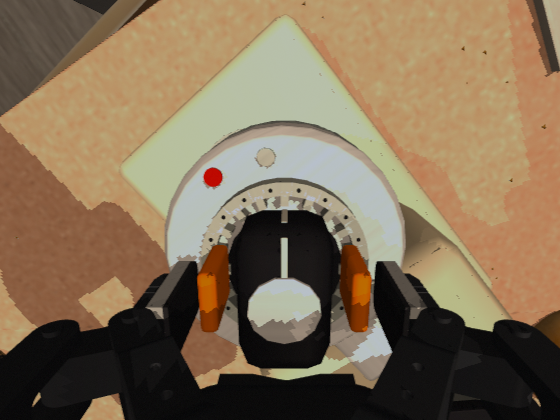

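The wrist picture shows both tabs out, at (213,287) and (358,288). They are 54.9 mm apart, against 54.7 mm at the start, and the dial is at 40°. I'll retract.

Call:
send_rows(rows=[[8.2,[0,0,0],0],[8.2,[0,0,0],0],[8.2,[0,0,-2],0],[8.2,[0,0,-4],0],[8.2,[0,0,-4],0],[8.2,[0,0,0],0],[8.2,[0,0,0],0]])

```text
t: 21.55
tool_pos: [0.511, 0.0729, 0.252]
tool_rot: [0.853, 3.023, 0.0]
contact_force: [-0.2, -0.9, -0.2]
opening: 0.082
grip_force: 0.0
```

```bash
python3 meas.py pics/w6.png; python3 -c "
from h import *
print(ctrl.finish_job())"
```

```text
tab [243.  212.1] 590 416 ctr mm 496.2 49.6 size 7.1 23.6 z 0.181 long-axis deg -31.8
tab [327.6 212.8] 508 395 ctr mm 524.9 96.0 size 6.4 23.7 z 0.1809 long-axis deg -32.4
21.6 [0.51047627 0.07282615 0.25082555] -211.52104646172722 -1.0233242029077583 0.0187
the job is handed in; nothing more can be done
None
```

The job is handed in at about 22 s (no verdict was returned): the burrs first touched at about 69° (peak 0.18 N m), and the dial now sits in the second notch back, at 40°, with both tabs out; I drove clear of the other things on the counter but did not re-measure them.

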